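Set the photometer's sensitivity, then hold its filter selector at the third stop

ROBOT

A 6-joint arm with a two-finger parallel gripper is mounted at the origin on a cart in front of the work surface, level with it; the furniture and walls round the work are solid. World frame = base frame: x ahead of the robot, y to its left, z up, the work surface at z = 0. Lengths are in mm, angles in rad, forces in N, time in s.
With the tool pointing down it reaches from about 275 to 750 mm from the base axis. Payload 10.2 kg.
Tool frame: the origin (TCP) lies on the centre line of the jaws, within the pads' length; the fingertips stand 19 mm ahead of it and the grasp point (between the pads) is the TCP; z points along the fingers, y is the line along which they close (so a half turn about z gives the same grasp; the last joint's range is limited). The gripper opens to 85 mm and grips with 20 to 120 N. Pads are 22 mm wide; open, the fingers measure 114 mm over their backs; the gripper's body (76 mm by 85 mm) begins 54 mm behind the grasp point. The pads swing forward as they close: fully open they stand 13 mm farther back than shut.
Start: joints at [0.954, 0.313, 1.498, -0, 1.331, -0.223], TCP at [201.456, 484.816, 250.294] pointing down, gripper open.
Joint ranges: [-2.94, 2.94], [-0.97, 2.17], [0.19, 2.56], [-1.23, 4.37], [0.02, 3.11], [-2.88, 2.88]. Speed limits (rad/s): [2.39, 2.39, 3.01, 3.14, 3.14, 3.14].

INTERFACE

Orientations are given as a unit quaternion [w, x, y, z].
In Python, from rig import sense, capture, finish_job, regions_of, mark_of gives the robot as it stands.
- The arm moves only by the tool jog_arm, never from a script. Its argument "series" is text: rows parted by semicolons, each of 7 numbers parted by spaces: the shift along the tool's x, y, z in units of 0.4 m (1.0 is 0.4 m), then the turn, a rotation vector about the tool's x, y, z in units of pi/2 rad (1.0 is pi/2 rad), then the opening, from -1 (shut) to 1 (fully open). A call has 1 to 20 rows; each row is the pose to reach, as a shift and turn from the pose commanded when the call began, along the tool's axes at that moment; what a row does not reach only later rows make up. A row lasts 1/8 s, in which the tool goes at most 62.5 mm and 10.7 degrees, less where a joint would pass 70% of its speed; a pose out of reach is approached as far as the arm can. A call with a number of a shift or a turn outside -1 to 1 is refused whole. A call with a gripper value outside its range is refused whole. The fingers move at their own pace and stop on an object; "grip_force" is the grip in N (left out, the last holds). Time passes only in rows, so rows that repeat a pose let the fingers close. It gives the time, the measured TCP pose, the force, the opening and the grip force at its end, in the units of the state.
- sense(): the state, without advancing time (a new reading comes with each control period).
- capture(name): name is "side" or "top"; returns a dict with "img" (480x640x3 uint8, red, green, blue), "intrinsics" (3x3 intrinsics, pixels), "R" (3x3) and "t" (3): a world point X has camera coordinates R X + t. Camera axes: x right, y down, z forward; pixel columns grow to the right and rows downward; lengths in mm; the calibration is good to about 2 mm. A picture is of the moment at which its call begins. There is no depth.
- finish_job(): hands the job in; it is judged then, once.
Trained networks look in a picture, given as the dict that the camera call returned (one of the last four; its "shot" number tells which), for a name from the list of things; names that differ only in an ending like _2 or _b are one class to them, and where a whole thing is asked for, a point or a joint stands for the part that bears it (a point fixed in the world has none). Each returns a list of dicts, best first, with "confidence" (0 to 1); they miss things now and then, are a little off and sometimes report something else, mostly with a low value. They report only what shows in the picture. A call takes as long as a camera call.
- regions_of(label, picture): "region" (480x640 bool, what is visible of it) and "point" ([row, column] in pixels, amid what is visible of it).
- mark_of(label, picture): "point" ([row, column] in pixels: a listed point, or the origin of a listed thing).
The state is a dict: "time_s": time; "joints": joint angles; "dq": joint speeds; "tau": joint torques, N m; "eef_pos": TCP position; "ee_rot": TCP orientation; "force": force on the tool from outside, world axes, zero at the start; "wrist_torque": the same for the moment, N m; "grip_width": opening from 0.0 (shut) to 1.0 (fully open); "grip_force": force on a finger pad.
Only numpy, scipy, OpenCV 4.12 (cv2) and the standard library are available. Lean on these libraries where they do the work, as an engineer would, in place of code of your own. Each camera call takes 0.05 s, during which the arm holds its last target. There are 200 camera calls.

TASK

Get the bench photometer ready for a reading: turn the sensitivity knob (left) until its white line stands at the red mark on the ring around it, and let go of it. Then turn the spring-return filter selector (right) clockwise, counting three clicks from its home stop to the third stop (yellow dot) and not on towards the fourth. It springs back when released, so finish while still gripping it there, with the other things on the bench left where they are.

Things in the scene. Friction and masses are not known exactly. Their poses are not given: they have to be found in the camera images.
- photometer: White and grey instrument, 210 mm deep (x) by 280 mm wide (y), flat top 66 mm above the bench, fixed; its yaw differs from run to run. Origin: centre of its underside; x points to its rear (away from the operator), y to its left. Display housing at the rear left (23 mm above the top), black well cap at the rear right (30 mm above the top).
- sensitivity_knob: Black bar grip of the left-hand knob, 46 mm long (own x) by 13 mm thick (own y) by 26 mm high, on a round skirt of 60 mm diameter; grip it across the 13 mm. Origin: on the vertical turning axis, at the underside of the bar, which is the top of the skirt (77.5 mm above the bench); own x points along the white line, z up.
- sensitivity (a joint): Turn of the left-hand knob, rad, positive clockwise seen from above, -2.3 to 2.3; at 0 its line points to the instrument's rear (+x of the photometer). Stays where it is left (friction 0.03 N m).
- sensitivity_tip (a point): Outer end of the white line on the left-hand knob's skirt, 30 mm from its axis.
- bezel_mark (a point): Point on the red mark's line, 30 mm from the left-hand knob's axis, at the inner edge of the fixed metal ring (87 mm diameter, 7 mm high, 33 mm inner radius) round this knob: the knob's tip lies here when it is set. The mark is always 0.45 to 1.5 rad clockwise of the line at the start.
- selector_knob: Black bar grip of the right-hand knob (filter selector), 46 mm long (own x) by 13 mm thick (own y) by 26 mm high, above a lobed metal index plate 80 mm across with a roller arm at its rim, both lower than the bar. Origin: on the vertical turning axis, at the underside of the bar (79.5 mm above the bench); own x points along the white line, z up.
- selector (a joint): Turn of the filter selector, rad, positive clockwise from above. 0: home (shutter, black dot); stops at 0.42 (blue), 0.84 (green), 1.26 (third, yellow), 1.68 (orange), 2.10 (red). A spring drives it home; the torque needed falls from about 0.18 N m just past a stop to 0.03 N m just before the next, then jumps up again: that is the click. The stops do not hold it: let go, it runs back.
- cuvettes: Red plastic box, 66 x 99 x 34 mm, loose, right of the photometer; leave alone.
- dropper: Small white dropper bottle with blue cap, 27 mm diameter, 53 mm high, loose; leave alone.
- marker: Black marker pen, 132 mm long, loose, left of the photometer; leave alone.
- stain_bottle: Small brown glass bottle with black cap, 33 mm diameter, 77 mm high, loose, left behind the photometer; leave alone.

How it is judged (in metres and radians):
On the way, in this order (a step that is already met when the one before it is completed fails the run):
1. the sensitivity knob's white line stands at the red mark, the knob is let go and the selector is still at home (horizontal distance between sensitivity_tip and bezel_mark below 0.0035 m and contact force between the fingers and sensitivity_knob below 0.2 N and value of joint selector below 0.2 rad), for 0.2 s.
2. the selector is held at its third stop (value of joint selector between 1.12 and 1.4 rad and contact force between the fingers and selector_knob above 1 N), for 0.5 s.
At the end, for the whole second after the job is handed in: The fingers still press on the selector's knob with more than 1 N and hold it at 1.26 rad, within 0.14 rad; the sensitivity knob's line is within 3.5 mm (0.117 rad) of the red mark (all of step 2 and horizontal distance between sensitivity_tip and bezel_mark below 0.0035 m); the arm keeps its last pose, push and grip.
It fails at once if the selector is turned on past the crest towards the fourth stop (value of joint selector above 1.47 rad).
It fails at once if the selector leaves home before the sensitivity is set (value of joint selector above 0.25 rad and horizontal distance between sensitivity_tip and bezel_mark above 0.004 m).
It fails at once if something else on the bench is pushed more than 20 mm (distance of any of cuvettes, dropper, marker, stain_bottle from where it was at the start of the episode above 0.02 m).
It also fails if it takes over 67 s, if anything falls off the work surface, if the arm or the gripper's body presses on something with over 40 N, if the wrist force passes 120 N, or if a joint passes its speed limit or range.

## Working session

There is one attempt and no reset: what is moved stays moved. The work goes in short steps, Python scripts to look and compute and a tool call to move; the robot and the scene stay as the last step left them, time stands still between calls to the robot, and variables do not carry over. Pictures are saved under pics/ and viewed, at most 10 in all, crops included, and the job is handed in when it is done.

Besides the shell and the picture viewer there is one more tool, called after ">>>" as a command line: name --argument value ..., lists and objects as JSON in quotes. jog_arm: Moves the arm, as the interface text tells. Shifts and turns lie within -1 to 1; 1 stands for 0.4 m of shift or pi/2 rad of turn. Its arguments: {"type":"object","properties":{"series":{"type":"string"},"grip_force":{"type":"number"}},"required":["series"]}

```bash
ls; mkdir -p pics; cat > h.py <<'E'
import numpy as np, cv2
from rig import *
def ray(c,p,z):
    K,R,t=map(np.array,(c["intrinsics"],c["R"],c["t"]))
    d=R.T@np.linalg.solve(K,[p[1],p[0],1.]); o=-R.T@t
    return o+d*(z-o[2])/d[2]
def proj(c,X):
    q=np.array(c["intrinsics"])@(np.array(c["R"])@np.array(X)+np.array(c["t"])); return q[:2]/q[2]
E
python3 - <<'E'
from h import *
print(sense())
H=dict(sensitivity_knob=77.5,sensitivity_tip=77.5,bezel_mark=77.5,selector_knob=79.5,photometer=0,cuvettes=17,dropper=26,marker=7,stain_bottle=38)
for n in("top","side"):
    c=capture(n); cv2.imwrite(f"pics/{n}0.png",c["img"][:,:,::-1])
    print(n,"cam",-np.array(c["R"]).T@c["t"])
    for k,z in H.items():
        for r in mark_of(k,c)[:2]: print(k,np.round(r["point"]),round(r["confidence"],2),ray(c,r["point"],z).round(1))
E
```

```text
pics
{'time_s': 0.0, 'joints': array([ 9.53564314e-01,  3.13466827e-01,  1.49842283e+00, -8.71291994e-06,
        1.33100115e+00, -2.23426533e-01]), 'dq': array([-0.00039138,  0.00104252,  0.00021498, -0.00115536,  0.0011472 ,
       -0.00070672]), 'tau': array([-2.67207106e-04, -4.12263858e+01, -2.59744245e+01, -1.31092229e-04,
        4.01465833e-03,  1.42673653e-05]), 'eef_pos': array([201.33612348, 484.6128918 , 249.7318146 ]), 'ee_rot': array([-2.60999868e-04,  1.95631803e-01,  9.80677203e-01, -5.94303597e-04]), 'force': array([-0.42676438, -0.26478555, -0.12511603]), 'wrist_torque': array([-0.02716205, -0.04168054, -0.03027717]), 'grip_force': 0.0, 'grip_width': 0.9984237768483851}
top cam [ 292.67811617  -48.02434017 1094.84982129]
sensitivity_knob [223. 282.] 0.61 [495.6  61.9  77.5]
sensitivity_knob [211. 279.] 0.25 [524.6  68.1  77.5]
sensitivity_tip [213. 271.] 0.87 [519.7  86.9  77.5]
bezel_mark [210. 280.] 0.55 [527.1  65.   77.5]
selector_knob [235. 340.] 0.96 [468.  -69.3  79.5]
photometer [223. 312.] 0.77 [510.6  -4.5   0. ]
cuvettes [211. 478.] 0.87 [ 534.  -398.7   
[... 193 characters left out ...]
ain_bottle [183. 184.] 0.81 [603.7 301.6  38. ]
side cam [  50.44684922 -885.94748033  847.85581766]
sensitivity_knob [215. 312.] 0.76 [493.7  48.3  77.5]
sensitivity_knob [180. 309.] 0.69 [554.7 198.7  77.5]
sensitivity_tip [207. 320.] 0.84 [525.8  71.3  77.5]
bezel_mark [210. 318.] 0.49 [516.2  60.7  77.5]
selector_knob [246. 323.] 0.74 [465.2 -71.3  79.5]
selector_knob [352. 338.] 0.16 [ 353.7 -354.1   79.5]
photometer [251. 328.] 0.65 [509.5 -10.5   0. ]
photometer [196. 215.] 0.3 [327.7 347.2   0. ]
cuvettes [365. 436.] 0.74 [ 536.4 -421.4   17. ]
dropper [352. 334.] 0.69 [ 369.  -314.2   26. ]
marker [195. 217.] 0.65 [331.6 336.3   7. ]
stain_bottle [177. 312.] 0.54 [593.4 262.8  38. ]
```

```bash
python3 - <<'E'
import cv2
a=cv2.imread("pics/top0.png")[170:280,240:380]; cv2.imwrite("pics/topc.png",cv2.resize(a,(760,597),interpolation=cv2.INTER_CUBIC))
a=cv2.imread("pics/side0.png")[180:290,260:400]; cv2.imwrite("pics/sidec.png",cv2.resize(a,(760,597),interpolation=cv2.INTER_CUBIC))
E
```

```text
(no output)
```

View pics/topc.png

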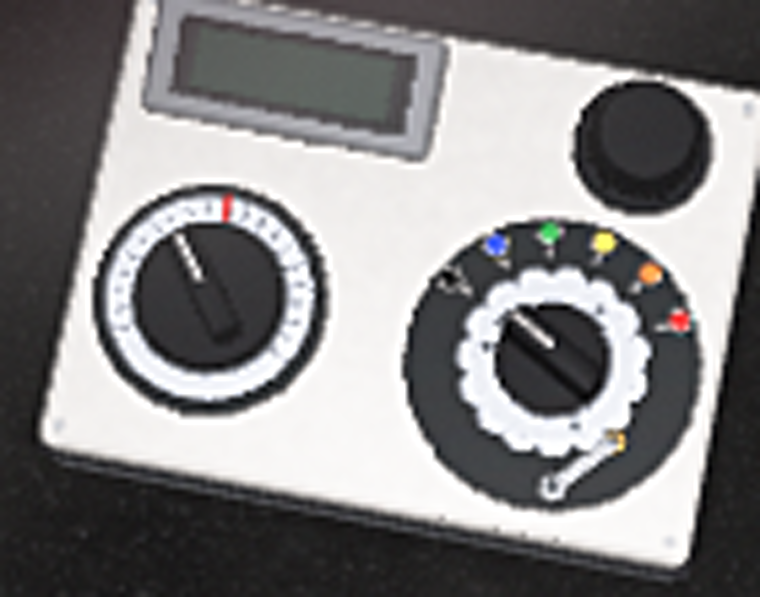

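View pics/sidec.png

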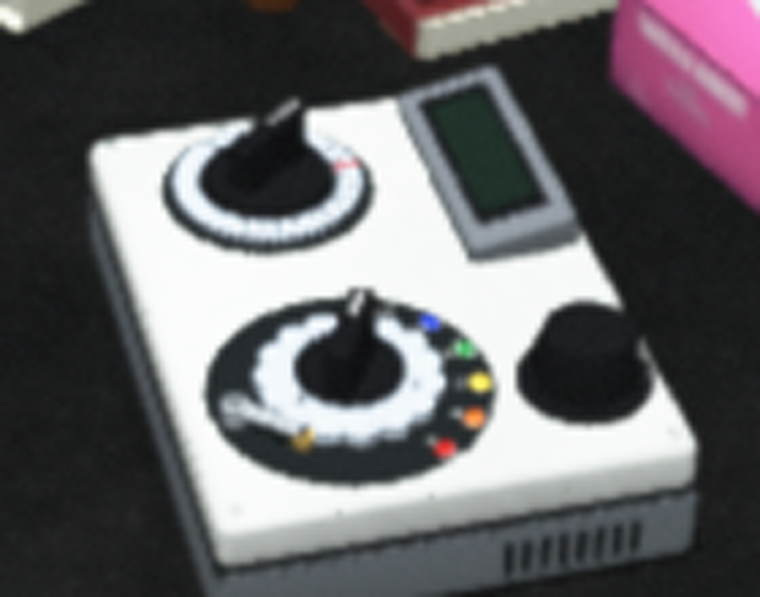

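View pics/top0.png

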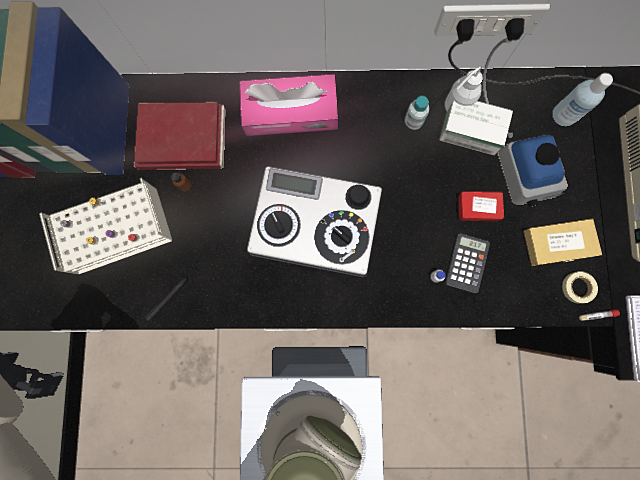

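The top view shows the sensitivity ring around pixel (279, 225), with the red mark at (282, 208) and the white line tip at (273, 213). The selector is near (340, 235) with its line on the black dot. The side view agrees with this. Next I rectify at the ring's height and fit the circles.

```bash
cat > fit.py <<'E'
from h import *
S=4
def rect(c,ctr,z,half=60):
    # rectified: u -> world -y, v -> world -x
    w=[(ctr[0]+half,ctr[1]+half,z),(ctr[0]+half,ctr[1]-half,z),(ctr[0]-half,ctr[1]-half,z),(ctr[0]-half,ctr[1]+half,z)]
    n=2*half*S
    H=cv2.getPerspectiveTransform(np.float32([proj(c,p) for p in w]),np.float32([[0,0],[n,0],[n,n],[0,n]]))
    return cv2.warpPerspective(c["img"],H,(n,n),flags=cv2.INTER_CUBIC)
def w(ctr,p,half=60): return np.array([ctr[0]+half-p[1]/S,ctr[1]+half-p[0]/S])
E
python3 - <<'E'
from fit import *
for n in("top","side"):
    c=capture(n)
    for name,ctr,z,lab in(("sens",(497,66),73,0),("sel",(467,-70),73,1)):
        r=rect(c,ctr,z); 
        if n=="top": cv2.imwrite(f"pics/r_{name}.png",r[:,:,::-1])
        m=(r.min(2)>110).astype(np.uint8)
        k,L,st,_=cv2.connectedComponentsWithStats(m)
        for i in range(1,k):
            if 8000<st[i,4] and st[i,2]<400 and st[i,3]<400:
                cs,_=cv2.findContours((L==i).astype(np.uint8),cv2.RETR_EXTERNAL,cv2.CHAIN_APPROX_NONE)
                cc=max(cs,key=len); e=cv2.fitEllipse(cv2.convexHull(cc)); 
                print(n,name,"centre",w(ctr,e[0]).round(1),"axes mm",np.round(np.array(e[1])/S,1))
        q=r.astype(int)
        if lab==0:
            red=(q[...,0]-q[...,1]>70)&(q[...,0]-q[...,2]>70); v,u=np.nonzero(red); print(" red",len(u),w(ctr,(u.mean(),v.mean())).round(1))
    # body corners
a=cv2.imread("pics/r_sens.png");b=cv2.imread("pics/r_sel.png")
cv2.imwrite("pics/r.png",cv2.resize(np.hstack([a,b]),(800,400)))
E
```

```text
top sens centre [494.5  70.4] axes mm [87.8 88.2]
 red 625 [532.6  63.5]
top sel centre [458.8 -72.5] axes mm [79.9 98.9]
 red 0 [nan nan]<stdin>:16: RuntimeWarning: Mean of empty slice.
  ret = ret.dtype.type(ret / rcount)
```

View pics/r.png

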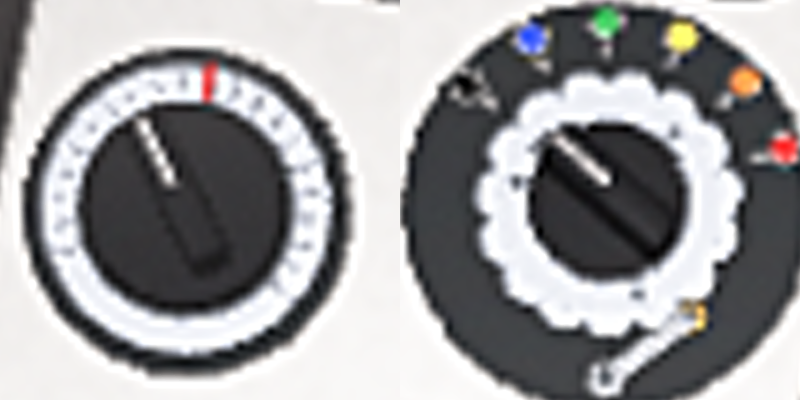

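The rectified view at z=73 gives the sensitivity ring centre at (494.5, 70.4), and its 88 mm diameter matches the given 87. The red mark lies 38.7 mm out, at angle -0.18 rad. The line is at about +0.44, so it needs about 0.62 rad clockwise. The selector line is at about 0.82 to 0.85. I'll refine the selector centre and work out the first move.

```bash
cat >> fit.py <<'E'
from scipy.spatial.transform import Rotation as Ro
def goal(x,y,z,yaw):
    "row that brings TCP to x,y,z, pointing down with tool x (mod pi) along yaw (CCW)"
    s=sense(); q=np.array(s["ee_rot"]); R=Ro.from_quat(q[[1,2,3,0]])
    d=R.inv().apply(np.array([x,y,z])-s["eef_pos"])/400
    best=min((( R.inv()*Ro.from_matrix(np.array([[np.cos(a),np.sin(a),0],[np.sin(a),-np.cos(a),0],[0,0,-1.]]))).as_rotvec() for a in(yaw,yaw+np.pi)),key=np.linalg.norm)
    X=R.as_matrix()[:,0]
    print("t",round(s["time_s"],2),"pos",s["eef_pos"].round(1),"yaw",round((np.arctan2(X[1],X[0])+np.pi/2)%np.pi-np.pi/2,3),"w",round(s["grip_width"],3),"gf",round(s["grip_force"],1),"F",s["force"].round(1),"M",s["wrist_torque"].round(2))
    print("row",d.round(4),(best/(np.pi/2)).round(4),"j6",s["joints"][5].round(2))
E
python3 - <<'E'
from fit import *
c=capture("top"); ctr=(467,-72)
for z in(74,77.5):
    r=rect(c,ctr,z); g=r.max(2)
    m=(g<100).astype(np.uint8); k,L,st,ce=cv2.connectedComponentsWithStats(m)
    for i in range(1,k):
        if 3000<st[i,4] and st[i,2]<300: 
            cs,_=cv2.findContours((L==i).astype(np.uint8),cv2.RETR_EXTERNAL,cv2.CHAIN_APPROX_NONE)
            (p,rr)=cv2.minEnclosingCircle(cv2.convexHull(max(cs,key=len))); print("skirt",z,w(ctr,p).round(1),rr/S,w(ctr,ce[i]).round(1))
    m=(r.min(2)>110).astype(np.uint8); m=cv2.morphologyEx(m,cv2.MORPH_OPEN,np.ones((29,29)))
    k,L,st,ce=cv2.connectedComponentsWithStats(m)
    for i in range(1,k):
        if 3000<st[i,4]: 
            x,y,a,b,_=st[i]; print("plate bbox",z,w(ctr,(x+a/2,y+b/2)).round(1),a/S,b/S)
    hsv=cv2.cvtColor(rect(c,ctr,67),cv2.COLOR_RGB2HSV); 
    m=((hsv[...,1]>130)&(hsv[...,2]>110)).astype(np.uint8); k,L,st,ce=cv2.connectedComponentsWithStats(m)
    for i in range(1,k):
        if st[i,4]>150: print(" dot",w(ctr,ce[i]).round(1),hsv[int(ce[i][1]),int(ce[i][0])])
goal(494.5,70.4,165,0.44)
E
```

```text
skirt 74 [467.5 -70.9] 25.473628997802734 [466.3 -72.3]
plate bbox 74 [507.6 -33. ] 42.0 38.75
plate bbox 74 [ 507.2 -111.2] 41.5 39.5
plate bbox 74 [464.5 -72.5] 79.0 81.0
plate bbox 74 [424.8 -28.5] 33.0 35.5
plate bbox 74 [ 423.  -116.5] 31.0 32.0
 dot [522.5 -72. ] [ 67 181 207]
 dot [517.5 -49.5] [115 209 255]
 dot [518.2 -95.4] [ 30 142 255]
 dot [ 504.2 -113.5] [ 17 176 255]
 dot [ 483.8 -125.7] [  0 227 255]
 dot [ 433.8 -100.6] [ 20 143 255]
skirt 77.5 [466.8 -70.9] 25.369802474975586 [465.7 -72.3]
plate bbox 77.5 [507.2 -34.4] 44.75 39.5
plate bbox 77.5 [ 506.8 -109. ] 46.0 40.5
plate bbox 77.5 [463.9 -72.6] 78.75 80.75
plate bbox 77.5 [424.5 -28.4] 32.75 35.0
plate bbox 77.5 [ 423.2 -116.6] 30.75 32.5
 dot [522.5 -72. ] [ 67 181 207]
 dot [517.5 -49.5] [115 209 255]
 dot [518.2 -95.4] [ 30 142 255]
 dot [ 504.2 -113.5] [ 17 176 255]
 dot [ 483.8 -125.7] [  0 227 255]
 dot [ 433.8 -100.6] [ 20 143 255]
t 1.15 pos [201.5 484.8 250.3] yaw -0.394 w 0.999 gf 0.0 F [-0.2 -0.5  0.2] M [ 0.05  0.05 -0.05]
row [-1.074  -0.6757  0.2133] [ 0.      0.     -0.5308] j6 -0.22
```

>>> jog_arm --series "-0.13 -0.08 0 0 0 -0.07 0;-0.27 -0.17 0 0 0 -0.14 0;-0.4 -0.25 0 0 0 -0.2 0;-0.54 -0.34 0 0 0 -0.27 0;-0.67 -0.42 0 0 0 -0.34 0;-0.8 -0.5 0 0 0 -0.4 0;-0.94 -0.59 0.05 0 0 -0.47 0;-1 -0.63 0.1 0 0 -0.53 0;-1 -0.63 0.1 0 0 -0.53 0;-1 -0.63 0.1 0 0 -0.53 0;-1 -0.63 0.1 0 0 -0.53 0;-1 -0.63 0.1 0 0 -0.53 0" --grip_force 40

```text
time_s: 2.65
eef_pos: [474.0, 99.4, 210.8]
ee_rot: [0.0, -0.218, 0.976, -0.0]
force: [-0.2, 0.3, -0.2]
grip_width: 0.502
grip_force: 0.0
```

```bash
python3 -c "
from fit import *
goal(494.5,70.4,150,0.44)"
```

```text
t 2.65 pos [474.   99.4 210.8] yaw 0.44 w 0.502 gf 0.0 F [-0.2  0.3 -0.2] M [0.   0.01 0.  ]
row [-0.0155 -0.0873  0.1521] [-0.0003  0.0005 -0.0002] j6 -2.05
```

>>> jog_arm --series "-0.0155 -0.0873 0.08 0 0 0 0;-0.0155 -0.0873 0.15 0 0 0 0;-0.0155 -0.0873 0.2 0 0 0 0;-0.0155 -0.0873 0.245 0 0 0 0;-0.0155 -0.0873 0.273 0 0 0 0;-0.0155 -0.0873 0.273 0 0 0 0;-0.0155 -0.0873 0.273 0 0 0 0"

```text
time_s: 3.52
eef_pos: [495.0, 69.7, 101.8]
ee_rot: [0.001, -0.218, 0.976, -0.0]
force: [0.0, -0.3, -0.8]
grip_width: 0.498
grip_force: 0.0
```

```bash
python3 - <<'E'
from fit import *
goal(494.5,70.4,101.5,0.44)
a=capture("top")["img"][190:260,240:320,::-1]; b=capture("side")["img"][170:240,270:350,::-1]
cv2.imwrite("pics/p1.png",cv2.resize(np.hstack([a,b]),(800,350),interpolation=cv2.INTER_CUBIC))
E
```

```text
t 3.52 pos [495.   69.7 101.8] yaw 0.439 w 0.498 gf 0.0 F [ 0.  -0.3 -0.8] M [-0.04  0.01 -0.01]
row [0.0003 0.002  0.0008] [-0.0004  0.0007 -0.0007] j6 -2.1
```

View pics/p1.png

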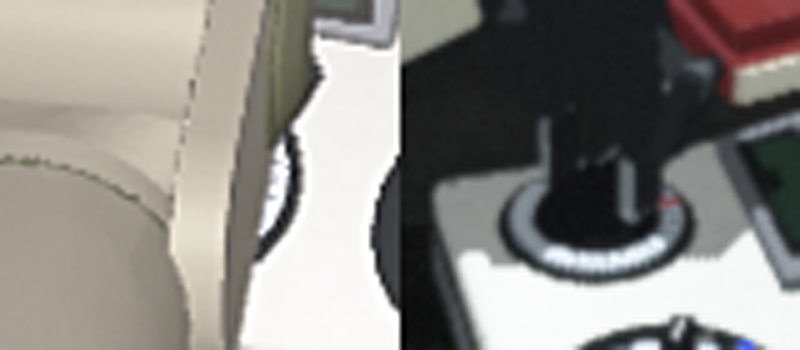

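The top view is blocked by the arm. The side view shows the two fingers straddling the bar inside the ring, with the red mark at about (667, 203) in the crop. Now I close on it.

>>> jog_arm --series "0 0 0 0 0 0 -0.4;0 0 0 0 0 0 -0.8;0 0 0 0 0 0 -1;0 0 0 0 0 0 -1;0 0 0 0 0 0 -1;0 0 0 0 0 0 -1"

```text
time_s: 4.38
eef_pos: [494.5, 70.2, 101.5]
ee_rot: [0.0, -0.218, 0.976, 0.0]
force: [-2.0, 4.5, 5.8]
grip_width: 0.139
grip_force: 42.4
```

>>> jog_arm --series "0 0 0 0 0 0.06 -1;0 0 0 0 0 0.12 -1;0 0 0 0 0 0.18 -1;0 0 0 0 0 0.24 -1;0 0 0 0 0 0.3 -1;0 0 0 0 0 0.36 -1;0 0 0 0 0 0.395 -1;0 0 0 0 0 0.395 -1;0 0 0 0 0 0.395 -1;0 0 0 0 0 0.395 -1"

```text
time_s: 5.62
eef_pos: [494.6, 69.9, 101.5]
ee_rot: [0.0, 0.091, 0.996, 0.0]
force: [-1.6, 1.8, 5.2]
grip_width: 0.144
grip_force: 42.4
```

```bash
python3 - <<'E'
from fit import *
goal(494.5,70.4,101.5,-.18)
E
```

```text
t 5.62 pos [494.6  69.9 101.5] yaw -0.182 w 0.144 gf 42.4 F [-1.6  1.8  5.2] M [ 0.47  0.4  -0.01]
row [0.0004 0.0011 0.    ] [ 0.0003  0.     -0.0011] j6 -1.48
```

Now open the fingers, lift, and move aside towards the selector so I can check.

>>> jog_arm --series "0 0 0 0 0 0 -0.6;0 0 0 0 0 0 -0.2;0 0 0 0 0 0 0;0 0 0 0 0 0 0;0 0 -0.08 0 0 0 0;0 0 -0.16 0 0 0 0;0 0 -0.25 0 0 0 0;0 0 -0.3 0 0 0 0;0.12 0 -0.3 0 0 0 0;0.25 0 -0.3 0 0 0 0;0.4 0 -0.3 0 0 0 0;0.5 0 -0.3 0 0 0 0;0.5 0 -0.3 0 0 0 0;0.5 0 -0.3 0 0 0 0"

```text
time_s: 7.38
eef_pos: [298.6, 105.7, 221.4]
ee_rot: [0.001, 0.091, 0.996, -0.0]
force: [-0.3, -0.7, -0.1]
grip_width: 0.501
grip_force: 0.0
```

```bash
python3 - <<'E'
from fit import *
goal(465.5,-72.5,150,0.85)
for n in ("top","side"):
    c=capture(n)
    r=rect(c,(494.5,70.4),75) if n=="top" else cv2.resize(c["img"][170:250,260:340],(480,480),interpolation=cv2.INTER_CUBIC)
    cv2.imwrite(f"pics/p2{n}.png",r[:,:,::-1])
    for k in("sensitivity_tip","bezel_mark"):
        for m in mark_of(k,c)[:1]: print(n,k,ray(c,m["point"],77.5).round(1),round(m["confidence"],2))
cv2.imwrite("pics/p2.png",cv2.resize(np.hstack([cv2.imread("pics/p2top.png"),cv2.imread("pics/p2side.png")]),(800,400)))
E
```

```text
t 7.38 pos [298.6 105.7 221.4] yaw -0.182 w 0.501 gf 0.0 F [-0.3 -0.7 -0.1] M [-0.02  0.02  0.02]
row [-0.4907 -0.3626  0.179 ] [-3.000e-04  7.000e-04 -6.569e-01] j6 -1.42
top sensitivity_tip [520.3  59.   77.5] 0.73
top bezel_mark [534.8  67.3  77.5] 0.88
side sensitivity_tip [521.8  52.9  77.5] 0.68
side bezel_mark [522.4  62.   77.5] 0.75
```

View pics/p2.png

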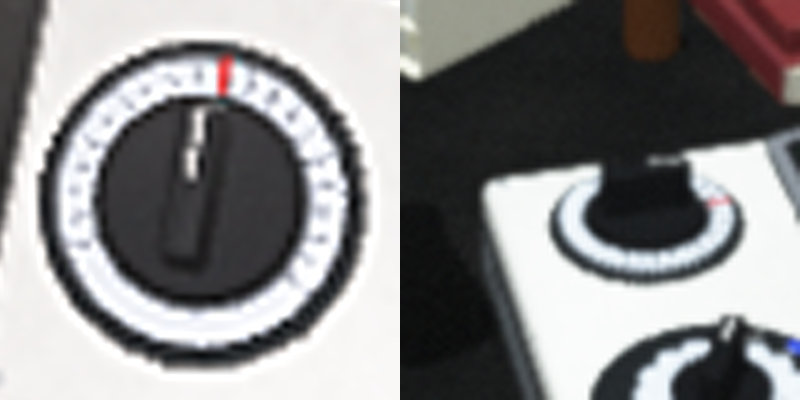

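The top view now shows the line (203, 108)–(192, 178) nearly in line with the red mark (225, 77), allowing for parallax on the tall bar. I'll measure this more finely at the bar-top height.

```bash
python3 - <<'E'
from fit import *
ctr=(494.5,70.4)
cs=[capture("top") for _ in range(3)]
c=dict(cs[0]); 
for z in(103.5,78,73):
    r=np.mean([rect(k,ctr,z).astype(float) for k in cs],0)
    yy,xx=np.mgrid[0:480,0:480]; X=60-yy/S; Y=60-xx/S
    wt=np.clip(r.min(2)-110,0,None)
    m=(np.hypot(X,Y)<(25 if z>100 else 31.5))&(X>0)&(wt>0)
    m&=(abs(Y)<14)
    P=np.c_[X[m],Y[m]]; W=wt[m]; mu=np.average(P,axis=0,weights=W); e,v=np.linalg.eigh(np.cov(P.T,aweights=W)); d=v[:,1]*np.sign(v[0,1])
    print(z,"line n",m.sum(),"mean",mu.round(1),"ang of mean",np.arctan2(mu[1],mu[0]).round(3),"pca",np.arctan2(d[1],d[0]).round(3), "ext",P[:,0].min(),P[:,0].max())
    red=(r[...,0]-r[...,1]>60)&(r[...,0]-r[...,2]>60)
    a=np.arctan2(Y[red].mean(),X[red].mean()); print("   red",a.round(3),np.hypot(Y[red].mean(),X[red].mean()).round(1))
    wm=(r.min(2)>110).astype(np.uint8);k,L,st,_=cv2.connectedComponentsWithStats(wm)
    for i in range(1,k):
        if st[i,4]>8000 and 300<st[i,2]<400:
            q,_=cv2.findContours((L==i).astype(np.uint8),cv2.RETR_EXTERNAL,cv2.CHAIN_APPROX_NONE); ee=cv2.fitEllipse(cv2.convexHull(q[0])); print("   ring ctr",w(ctr,ee[0]).round(2),np.array(ee[1])/S)
E
```

```text
103.5 line n 1474 mean [12.2 -1. ] ang of mean -0.084 pca 0.124 ext 0.5 24.75
   red -0.318 32.7
   ring ctr [488.48  66.82] [85.27700806 85.60231781]
78 line n 1642 mean [18.3  1.2] ang of mean 0.066 pca -0.094 ext 5.75 31.25
   red -0.199 37.8
   ring ctr [493.52  69.76] [87.4291153  87.78566742]
73 line n 1389 mean [17.9  1.7] ang of mean 0.094 pca -0.169 ext 6.75 31.25
   red -0.179 38.9
   ring ctr [494.5   70.35] [87.85915375 88.20977783]
```

```bash
python3 - <<'E'
from fit import *
ctr=(494.5,70.35)
c=capture("top"); r=rect(c,ctr,103.5).astype(float)
yy,xx=np.mgrid[0:480,0:480]; X=60-yy/S; Y=60-xx/S
for x in range(-2,30,2):
    row=r.min(2)[np.abs(X[:,0]-x).argmin()]; k=(abs(Y[0])<9); b=np.clip(row[k]-70,0,None)
    print(x, "white y", (b@Y[0][k]/b.sum()).round(2) if b.sum()>0 else None, b.max().round(0), "ang",(np.arctan2(b@Y[0][k]/b.sum(),x)).round(3) if b.sum()>0 else "")
cv2.imwrite("pics/p3.png",cv2.resize(r[60:360,90:390,::-1],(600,600),interpolation=cv2.INTER_CUBIC))
E
```

```text
-2 white y None 0.0 ang 
0 white y -0.85 25.0 ang -1.571
2 white y -0.65 121.0 ang -0.314
4 white y -0.57 165.0 ang -0.142
6 white y -0.57 163.0 ang -0.095
8 white y -0.74 160.0 ang -0.092
10 white y -1.45 76.0 ang -0.144
12 white y -2.34 134.0 ang -0.193
14 white y -2.59 162.0 ang -0.183
16 white y -2.63 157.0 ang -0.163
18 white y -2.69 167.0 ang -0.148
20 white y -3.09 134.0 ang -0.153
22 white y -5.55 30.0 ang -0.247
24 white y 4.75 176.0 ang 0.195
26 white y 0.52 183.0 ang 0.02
28 white y 0.22 185.0 ang 0.008[ WARN:0@1.953] global loadsave.cpp:1063 imwrite_ Unsupported depth image for selected encoder is fallbacked to CV_8U.
```

View pics/p3.png

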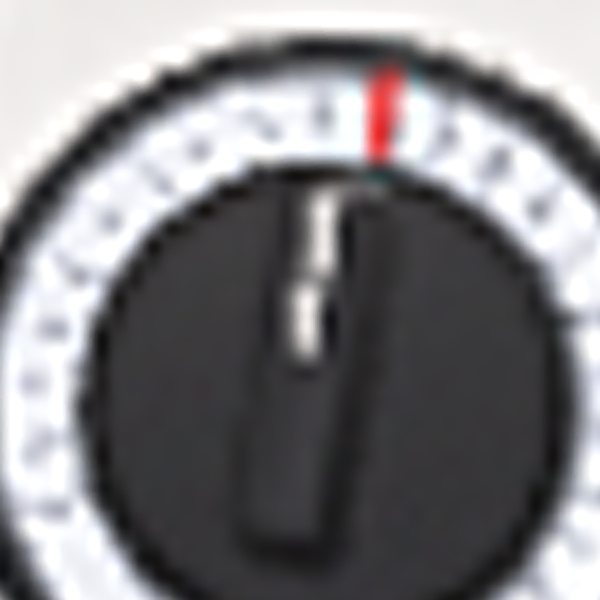

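Line angle is about -0.15 to -0.18 against the mark at -0.179, well within the 0.117 tolerance, so it's accepted. Next is the selector. I'll approach it turned clockwise, to keep the last joint within range.

>>> jog_arm --series "-0.06 -0.05 0 0 0 0.1 0;-0.12 -0.1 0 0 0 0.2 0;-0.18 -0.15 0 0 0 0.3 0;-0.24 -0.2 0 0 0 0.4 0;-0.3 -0.25 0 0 0 0.5 0;-0.36 -0.3 0 0 0 0.6 0;-0.42 -0.33 0 0 0 0.7 0;-0.49 -0.36 0 0 0 0.8 0;-0.49 -0.36 0 0 0 0.9 0;-0.49 -0.36 0 0 0 1 0;-0.49 -0.36 0 0 0 1 0;-0.49 -0.36 0 0 0 1 0"

```text
time_s: 9.38
eef_pos: [464.6, -71.2, 221.1]
ee_rot: [-0.0, 0.767, 0.641, -0.0]
force: [-0.3, -1.0, 1.0]
grip_width: 0.495
grip_force: 0.0
```

```bash
python3 - <<'E'
from fit import *
goal(465.7,-72.5,103,0.85)
E
```

```text
t 9.38 pos [464.6 -71.2 221.1] yaw 1.392 w 0.495 gf 0.0 F [-0.3 -1.   1. ] M [-0.02 -0.03  0.03]
row [-0.0027  0.0032  0.2952] [-0.      0.      0.3451] j6 -0.22
```

>>> jog_arm --series "0 0 0 0 0 0.1 0;-0.0027 0.0032 0 0 0 0.2 0;-0.0027 0.0032 0.05 0 0 0.3 0;-0.0027 0.0032 0.1 0 0 0.345 0;-0.0027 0.0032 0.16 0 0 0.345 0;-0.0027 0.0032 0.21 0 0 0.345 0;-0.0027 0.0032 0.26 0 0 0.345 0;-0.0027 0.0032 0.294 0 0 0.345 0;-0.0027 0.0032 0.294 0 0 0.345 0;-0.0027 0.0032 0.294 0 0 0.345 0"

```text
time_s: 10.62
eef_pos: [466.1, -72.7, 104.1]
ee_rot: [0.0, 0.912, 0.411, 0.0]
force: [0.1, -0.2, -0.1]
grip_width: 0.5
grip_force: 0.0
```

```bash
python3 - <<'E'
from fit import *
goal(465.7,-72.5,103.5,0.85)
E
```

```text
t 10.62 pos [466.1 -72.7 104.1] yaw 0.848 w 0.5 gf 0.0 F [ 0.1 -0.2 -0.1] M [-0.   -0.01 -0.03]
row [-0.0003 -0.001   0.0016] [ 0.0007 -0.0002 -0.0015] j6 0.32
```

>>> jog_arm --series "0 0 0 0 0 0 -0.4;0 0 0 0 0 0 -0.8;0 0 0 0 0 0 -1;0 0 0 0 0 0 -1;0 0 0 0 0 0 -1;0 0 0 0 0 0 -1" --grip_force 60

```text
time_s: 11.38
eef_pos: [465.7, -72.4, 104.1]
ee_rot: [-0.0, 0.912, 0.411, 0.0]
force: [-3.3, 1.9, 6.3]
grip_width: 0.138
grip_force: 58.8
```

```bash
python3 - <<'E'
from fit import *
goal(465.7,-72.5,103.5,-0.41)
E
```

```text
t 11.38 pos [465.7 -72.4 104.1] yaw 0.848 w 0.138 gf 58.8 F [-3.3  1.9  6.3] M [0.24 0.38 0.03]
row [-0.0001  0.0003  0.0016] [-0.000e+00 -1.000e-04  8.006e-01] j6 0.32
```

The grip is good and wrist torque is near zero at home. Now turning clockwise, stopping just before the third stop to check.

>>> jog_arm --series "0 0 0 0 0 0.06 -1;0 0 0 0 0 0.12 -1;0 0 0 0 0 0.18 -1;0 0 0 0 0 0.24 -1;0 0 0 0 0 0.3 -1;0 0 0 0 0 0.36 -1;0 0 0 0 0 0.42 -1;0 0 0 0 0 0.48 -1;0 0 0 0 0 0.54 -1;0 0 0 0 0 0.6 -1;0 0 0 0 0 0.66 -1;0 0 0 0 0 0.7 -1;0 0 0 0 0 0.72 -1;0 0 0 0 0 0.72 -1;0 0 0 0 0 0.72 -1"

```text
time_s: 13.25
eef_pos: [465.8, -73.2, 104.1]
ee_rot: [0.001, 0.99, -0.141, 0.0]
force: [-2.6, -3.5, 5.8]
grip_width: 0.136
grip_force: 59.0
```

```bash
python3 - <<'E'
from fit import *
goal(465.7,-72.5,104,-0.41)
E
```

```text
t 13.25 pos [465.8 -73.2 104.1] yaw -0.283 w 0.136 gf 59.0 F [-2.6 -3.5  5.8] M [-0.75  0.51  0.05]
row [-0.0008 -0.0015  0.0003] [ 0.0007 -0.0006  0.0808] j6 1.45
```

>>> jog_arm --series "0 0 0 0 0 0.03 -1;0 0 0 0 0 0.05 -1;0 0 0 0 0 0.07 -1;0 0 0 0 0 0.08 -1;0 0 0 0 0 0.08 -1;0 0 0 0 0 0.08 -1;0 0 0 0 0 0.08 -1;0 0 0 0 0 0.08 -1"

```text
time_s: 14.25
eef_pos: [465.8, -73.2, 104.1]
ee_rot: [0.001, 0.979, -0.203, 0.0]
force: [-2.4, -4.0, 6.8]
grip_width: 0.137
grip_force: 59.0
```

```bash
python3 - <<'E'
from fit import *
goal(465.7,-72.5,104,-0.41)
a=capture("top")["img"][190:270,240:380,::-1]; b=capture("side")["img"][190:290,270:370,::-1]
cv2.imwrite("pics/p4.png",np.hstack([cv2.resize(a,(400,229)),np.zeros((229,0,3),np.uint8)]) if 0 else np.hstack([cv2.resize(a,(400,400),interpolation=cv2.INTER_CUBIC),cv2.resize(b,(400,400),interpolation=cv2.INTER_CUBIC)]))
E
```

```text
t 14.25 pos [465.8 -73.2 104.1] yaw -0.409 w 0.137 gf 59.0 F [-2.4 -4.   6.8] M [-0.78  0.59  0.03]
row [-0.001  -0.0015  0.0004] [ 0.0008 -0.0007  0.0009] j6 1.58
```

View pics/p4.png

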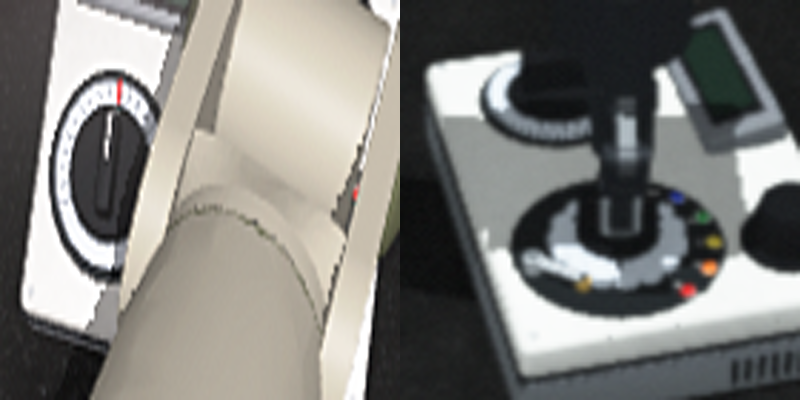

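The side view shows the fingers gripping the selector bar, with the jaw turned 1.257 rad from home. The grip width hasn't changed and the force is 59 N. The top view shows the sensitivity line still on the red mark. Handing in.

```bash
python3 -c "
from rig import *
print(finish_job())"
```

```text
the job is handed in; nothing more can be done
None
```

I handed the job in: the sensitivity knob is on the red mark and let go, and the selector is still gripped at its third stop (jaw turned 1.257 rad from home, 59 N grip); the hand-in returned no verdict.

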